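Stand the leaning book back up and close the row

ROBOT

A 6-joint arm with a two-finger parallel gripper is mounted at the origin on the work surface. World frame = base frame: x ahead of the robot, y to its left, z up, the work surface at z = 0. Lengths are in mm, angles in rad, forces in N, time in s.
With the tool pointing down it reaches from about 325 to 900 mm from the base axis. Payload 6.1 kg.
Tool frame: the origin (TCP) lies between the finger pads; the fingertips stand 22 mm ahead of it and the grasp point (between the pads) lies 3 mm ahead of it (robot.tcp_to_tips is the distance from the TCP to the fingertips, in mm); z points along the fingers, y is the line along which they close (so a half turn about z gives the same grasp; the last joint's range is limited). The gripper opens to 85 mm and grips with 20 to 120 N. Pads are 22 mm wide; open, the fingers measure 114 mm over their backs; the gripper's body (76 mm by 85 mm) begins 54 mm behind the grasp point. The pads swing forward as they close: fully open they stand 13 mm farther back than shut.
Start: joints at [1.146, 0.22, 1.526, -0, 1.395, -0.126], TCP at [183.982, 597.299, 253.3] pointing down, gripper open.
Joint ranges: [-2.98, 2.98], [-0.91, 2.08], [0.09, 2.57], [-1.24, 4.39], [0.2, 2.65], [-2.68, 2.68]. Speed limits (rad/s): [2.57, 2.57, 3.01, 3.14, 3.14, 3.14].

INTERFACE

Orientations are given as a rotation vector (axis times angle).
In Python, from station import robot gives the robot as it stands.
- The arm moves only by the tool play_rows, never from a script. Its argument "steps" is one flat list of numbers, 6 for each row, row after row: the shift along the world's x, y, z each as a share of 15 cm, from -1 to 1, then the turn, a rotation vector about the world's x, y, z each as a share of 0.5 rad, from -1 to 1. A call has exactly 10 rows; each row is the pose to reach, as a shift and turn from the pose commanded when the call began; what a row does not reach only later rows make up. A row lasts 1/8 s, in which the tool goes at most 62.5 mm and 10.7 degrees, less where a joint would pass 70% of its speed; a pose out of reach is approached as far as the arm can. A call with a number of a shift or a turn outside -1 to 1 is refused whole. A call with a gripper value outside its range is refused whole. "gripper" is the opening, from 0 (shut) to 1 (fully open), set as the call begins (left out, the last holds). The fingers move at their own pace and stop on an object; "grip_force" is the grip in N (left out, the last holds). Time passes only in rows, so rows that repeat a pose let the fingers close, or fill a call up. It gives the time, the measured TCP pose, the force, the opening and the grip force at its end, in the units of the state.
- robot.get_obs(): the state, without advancing time (a new reading comes with each control period).
- robot.grab_frame(name): name is "scene" or "top" or "wrist"; returns a dict with "img" (420x560x3 uint8, red, green, blue), "K" (3x3 intrinsics, pixels), "R" (3x3) and "t" (3): a world point X has camera coordinates R X + t; the wrist camera has in their place "T_tool_cam" (4x4, takes a point from camera to tool coordinates, whose origin is the TCP and whose axes are the flange's). Camera axes: x right, y down, z forward; pixel columns grow to the right and rows downward; lengths in mm; the calibration is good to about 2 mm. A picture is of the moment at which its call begins: read the wrist's pose just before it. There is no depth.
- robot.finish_job(): hands the job in; it is judged then, once.
The state is a dict: "time": time; "qpos": joint angles; "dq": joint speeds; "effort": joint torques, N m; "tool_pos": TCP position; "ee_rot": TCP orientation; "wrist_force": force on the tool from outside, world axes, zero at the start; "torque": the same for the moment, N m; "opening": finger opening in mm; "finger_force": force on a finger pad.
Only numpy, scipy, OpenCV 4.12 (cv2) and the standard library are available. Lean on these libraries where they do the work, as an engineer would, in place of code of your own. Each camera call takes 0.05 s, during which the arm holds its last target. There are 200 camera calls.

TASK

One book has sagged away from the row and leans on the bookend. With pushes of the fingertips, first tip that book back upright while the bookend still stands where it is, then slide the bookend in until the book stands straight, snug between the row and the bookend. Do not pick up the book or the bookend or knock either over, and leave the other things on the desk where they are.

Things in the scene. Friction and masses are not known exactly. Their poses are not given: they have to be found in the camera images.
- row: Row of five hardback books standing on the desk, fixed: it does not move. 152 mm long along its y, 120 to 135 mm deep along x, 170 to 200 mm tall (the end book 195 mm). Origin at desk level, at the middle of the row's open end face; x runs along that face (spines at -x), y points out of the row towards the leaning book, z up.
- book: Leaning book: stiff brown hardback, 130 (x) x 32 (y, thickness) x 190 mm (z), 0.5 kg. Origin: centre of its lower face; z up the book. Starts leaning 28 deg to the row's +y: lower outer edge (y +16, z 0) on the desk, outer face on the bookend's top edge; stood up there it is 5 to 12 mm from the row. Leaning under about 9 deg it settles upright by itself.
- bookend: Loose dark wooden L-shaped bookend, 0.6 kg, slides under 3 to 8 N; 90 mm wide (x). Slab 20 mm thick, 90 mm tall, its inner face towards the book; then a low foot, 25 mm tall, 60 mm further out. Origin at desk level, middle of the inner face; y points out along the foot: slab y 0 to 20, foot to 80 mm.
- bookend_push (a point): Middle of the outer end face of the bookend's foot, 12 mm above the desk: the place to push it from (nearer the book there is no room for a gripper's body).
- mug: Bystander: white mug, 76 mm across, 85 mm tall, handle. Origin at the centre of its underside.
- penpot: Bystander: terracotta-coloured pen pot, 70 mm across, 90 mm tall, pens to 136 mm. Origin at the centre of its underside.
- stapler: Bystander: black and white stapler, 130 x 34 x 37 mm tall. Origin at the centre of its underside.
- mouse: Bystander: white computer mouse, 100 x 58 x 30 mm tall. Origin at the centre of its underside.
- notebook: Bystander: pale notebook lying flat, 105 x 148 x 14 mm. Origin at the centre of its underside.
- clock: Bystander: small wooden desk clock, 40 x 90 x 70 mm tall. Origin at the centre of its underside.
- canister: Bystander: white jar with wooden cap, 60 mm across, 100 mm tall. Origin at the centre of its underside.
There are look-alikes about, which are no part of the job. Leave any pink look-alike of the bookend alone.

How it is judged (in metres and radians):
On the way, in this order (a step that is already met when the one before it is completed fails the run):
1. the book is tipped upright (within about 8 degrees) with the bookend still within 20 mm of where it stood (angle between book's own z axis and vertical below 0.14 rad and distance of bookend from where it was at the start of the episode below 0.02 m), for 0.2 s.
2. the bookend is slid in, closing the row (y of bookend in the frame of row below 0.04 m and angle between book's own z axis and vertical below 0.06 rad), for 0.2 s.
At the end, for the whole second after the job is handed in: Book upright (3 deg) on the desk, at most 6 mm from the row, within 40 mm sideways and 8 deg of it; bookend upright, at most 8 mm of slack in all between row, book and bookend, within 40 mm of the book's middle and 11 deg of square; both at rest (angle between each of book, bookend's own z axis and vertical below 0.05 rad and y of book in the frame of row below 0.022 m and height (world z) of book below 0.006 m and y of bookend in the frame of row below 0.04 m and angle between the y axis of book and the y axis of row, either way round below 0.15 rad and angle between the y axis of bookend and the y axis of row, either way round below 0.2 rad and x of book in the frame of row between -0.04 and 0.04 m and x of bookend in the frame of book between -0.04 and 0.04 m and linear speed of each of book, bookend below 0.01 m/s); the robot touches nothing.
It fails at once if the book is lifted (its foot's centre more than 25 mm up) (height (world z) of book above 0.025 m).
It fails at once if the bookend is lifted (more than 12 mm) (height (world z) of bookend above 0.012 m).
It fails at once if the bookend is tipped (more than 20 degrees) (angle between bookend's own z axis and vertical above 0.35 rad).
It fails at once if the book is knocked over flat (angle between book's own z axis and vertical above 1 rad).
It fails at once if a bystander is moved by more than 30 mm (distance of any of mug, penpot, stapler, mouse, notebook, clock, canister from where it was at the start of the episode above 0.03 m).
It also fails if it takes over 45 s, if anything falls off the work surface, if the arm or the gripper's body presses on something with over 40 N, if the wrist force passes 120 N, or if a joint passes its speed limit or range.

## Working session

There is one attempt and no reset: what is moved stays moved. The work goes in short steps, Python scripts to look and compute and a tool call to move; the robot and the scene stay as the last step left them, time stands still between calls to the robot, and variables do not carry over. Pictures are saved under pics/ and viewed, at most 10 in all, crops included, and the job is handed in when it is done.

Besides the shell and the picture viewer there is one more tool, called after "Call:" as name(argument=value, ...), one argument or row to a line, values as JSON. play_rows: Moves the arm, as the interface text tells. Shift numbers are shares of 15 cm and turn numbers shares of 0.5 rad, none past 1 either way. Its arguments: {"type":"object","properties":{"steps":{"type":"array","items":{"type":"number"}},"gripper":{"type":"number"},"grip_force":{"type":"number"}},"required":["steps"]}

```bash
mkdir -p pics; ls; python3 - <<'E'
from station import robot
import cv2,numpy as np
for n in("scene","top"):
    f=robot.grab_frame(n); cv2.imwrite(f"pics/{n}0.png",f["img"][:,:,::-1]); np.savez(f"{n}.npz",**f)
    print(n,f["K"].tolist(),f["R"].round(4).tolist(),f["t"])
o=robot.get_obs();print(o)
E
```

```text
pics
scene [[483.95718546937564, 0.0, 279.4508100867479], [0.0, 483.95718546937564, 207.52284213723271], [0.0, 0.0, 1.0]] [[-0.5992, 0.8006, 0.0017], [0.7391, 0.554, -0.3831], [-0.3076, -0.2283, -0.9237]] [ 368.13361206 -374.9685077  1633.28694654]
top [[491.23126955585894, 0.0, 278.73808885850036], [0.0, 491.23126955585894, 219.18427196406566], [0.0, 0.0, 1.0]] [[0.0272, -0.9996, 0.006], [-0.9976, -0.0275, -0.064], [0.0642, -0.0042, -0.9979]] [ -32.18269945  556.27709895 1260.75329864]
{'time': 0.1, 'qpos': array([ 1.14592771e+00,  2.21195167e-01,  1.52749504e+00, -1.05588787e-05,
        1.39472064e+00, -1.26113794e-01]), 'dq': array([-0.0007795 , -0.00317157, -0.00213244, -0.00142289,  0.00081931,
        0.001933  ]), 'effort': array([ 1.19973378e-03, -4.98242891e+01, -3.90552092e+01, -2.98831328e-04,
        5.56449100e-03, -1.36912161e-05]), 'tool_pos': array([183.75794561, 596.83811118, 252.27981877]), 'ee_rot': array([-4.67464511e-01, -3.10612770e+00,  2.75233127e-03]), 'wrist_force': array([-0.56097719, -0.00276288, -0.59867574]), 'torque': array([ 0.0168317 ,  0.03193065, -0.03977619]), 'finger_force': 0.0, 'opening': 85.19827268690024}
```

View pics/scene0.png

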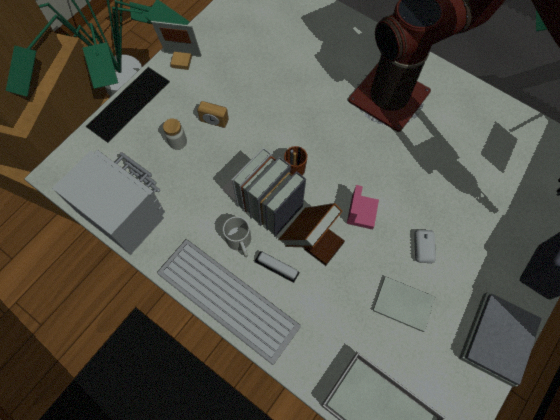

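View pics/top0.png

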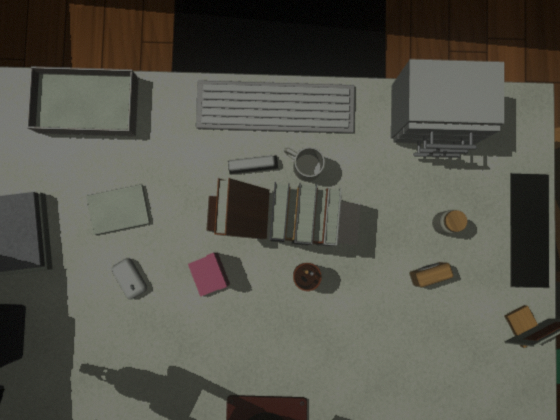

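Candidates for the bookend: the dark brown L at top (212,215) / scene (328,245), and the pink L at top (208,274) / scene (363,210), which is a look-alike. The brown book leans onto the brown L, so I choose that one. I'll check it in a close crop of both views.

```bash
python3 - <<'E'
import cv2,numpy as np
a=np.load("top.npz")["img"][165:255,195:355,::-1];b=np.load("scene.npz")["img"][140:275,225:365,::-1]
a=cv2.resize(a,None,fx=5,fy=5,interpolation=cv2.INTER_CUBIC)[:,:400];b=cv2.resize(b,(400,386),interpolation=cv2.INTER_CUBIC)
g=lambda i:np.clip(i*1.6,0,255).astype(np.uint8)
c=np.zeros((450,800,3),np.uint8);c[:,:400]=a;c[:386,400:]=b
cv2.imwrite("pics/crop1.png",g(c.astype(float)))
E
```

```text
(no output)
```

View pics/crop1.png

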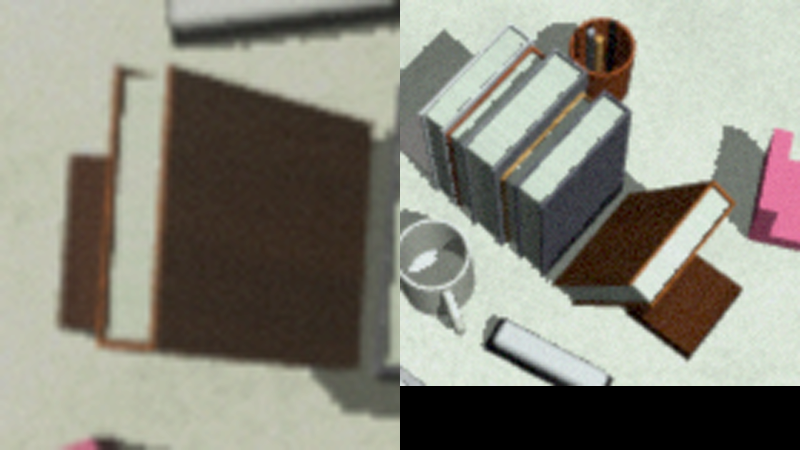

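```bash
cat > h.py <<'E'
import numpy as np
F={n:np.load(f"{n}.npz") for n in("scene","top")}
def px(n,u,v,z):
    f=F[n];d=f["R"].T@np.linalg.inv(f["K"])@[u,v,1];c=-f["R"].T@f["t"];return (c+d*(z-c[2])/d[2])
E
python3 - <<'E'
from h import *
p=lambda s,*a:print(s,px(*a).round(1))
h=190*np.cos(np.radians(28)); 
for z,n,l in((h+16*0.94-7.5+7.5,'x',0),): pass
s,c=np.sin(np.radians(28)),np.cos(np.radians(28))
zo=190*c; zi=190*c+32*s
print(zo,zi)
p("book in top far","top",228.6,178.6,zi);p("book in top near","top",226.4,235.4,zi)
p("book out top far","top",218.4,178.2,zo);p("book out near","top",215,234.2,zo)
p("foot far","top",209,196.4,25);p("foot near","top",207,230.6,25)
p("foot near S","scene",344.7,241.5,25);p("foot far S","scene",325.8,265,25)
p("row end near S","scene",305.5,177.5,195);p("row end far S","scene",275,211.8,195)
p("mouse","top",128,280,20);p("pink","top",208,274,40);p("nb","top",118,210,14);p("penpot","top",307,277,90);p("stapler","top",253,164,37);p("stapl end","top",229,167,37)
p("pink tl","top",191,270,25);p("pink top","top",219,255,90)
E
```

```text
167.76004264319613 182.78313265234465
book in top far [635.8 100.4 182.8]
book in top near [506.4 101.  182.8]
book out top far [638.2 125.5 167.8]
book out near [508.8 128.7 167.8]
foot far [610.7 165.5  25. ]
foot near [521.9 167.5  25. ]
foot near S [525.9 171.1  25. ]
foot far S [617.  167.3  25. ]
row end near S [498.9   0.6 195. ]
row end far S [627.4  -5.2 195. ]
mouse [389.3 366.6  20. ]
pink [411.2 158.8  40. ]
nb [569.6 402.9  14. ]
penpot [413.  -89.4  90. ]
stapler [696.6  53.5  37. ]
stapl end [687.1 115.1  37. ]
pink tl [419.5 204.8  25. ]
pink top [460.7 126.9  90. ]
```

The picture shows the brown book leaning on the dark brown L, whose foot outer end sits at y≈167 and x≈569. The top edge of the book is at y≈127 and the row face is at y≈-2. The pink L is separate. I'll move over with the fingers part-closed along world x.

Call:
play_rows(
  steps=[0.2,-0.22,0,0,0,-0.2,0.42,-0.46,0,0,0,-0.42,0.64,-0.7,0,0,0,-0.64,0.86,-0.94,0,0,0,-0.85,0.86,-0.94,0,0,0,-0.85,0.86,-0.94,0,0,0,-0.85,0.86,-0.94,0,0,0,-0.85,0.86,-0.94,0,0,0,-0.85,0.86,-0.94,0,0,0,-0.85,0.86,-0.94,0,0,0,-0.85],
  gripper=0.4,
)

```text
time: 1.35
tool_pos: [312.7, 456.5, 253.3]
ee_rot: [-1.111, -2.938, 0.0]
wrist_force: [-0.7, 0.8, 0.2]
opening: 34.3
finger_force: 0.0
```

Call:
play_rows(
  steps=[0.2,-0.22,0,0,0,-0.2,0.42,-0.46,0,0,0,-0.42,0.64,-0.7,0,0,0,-0.64,0.86,-0.94,0,0,0,-0.85,0.86,-0.94,0,0,0,-0.85,0.86,-0.94,0,0,0,-0.85,0.86,-0.94,0,0,0,-0.85,0.86,-0.94,0,0,0,-0.85,0.86,-0.94,0,0,0,-0.85,0.86,-0.94,0,0,0,-0.85],
)

```text
time: 2.6
tool_pos: [441.8, 315.6, 253.3]
ee_rot: [-1.706, -2.638, 0.0]
wrist_force: [-0.1, -0.1, -0.0]
opening: 34.0
finger_force: 0.0
```

Call:
play_rows(
  steps=[0.2,-0.22,0,0,0,-0.2,0.42,-0.46,0,0,0,-0.42,0.64,-0.7,0,0,0,-0.64,0.86,-0.94,0,0,0,-0.85,0.86,-0.94,0,0,0,-0.85,0.86,-0.94,0,0,0,-0.85,0.86,-0.94,0,0,0,-0.85,0.86,-0.94,0,0,0,-0.85,0.86,-0.94,0,0,0,-0.85,0.86,-0.94,0,0,0,-0.85],
)

```text
time: 3.85
tool_pos: [570.8, 174.6, 253.4]
ee_rot: [2.224, 2.219, 0.0]
wrist_force: [0.9, -0.6, 0.5]
opening: 33.9
finger_force: 0.0
```

Call:
play_rows(
  steps=[0,0,-0.15,0,0,0,0,0,-0.3,0,0,0,0,0,-0.45,0,0,0,0,0,-0.6,0,0,0,0,0,-0.6,0,0,0,0,-0.05,-0.6,0,0,0,0,-0.1,-0.6,0,0,0,0,-0.15,-0.6,0,0,0,0,-0.18,-0.6,0,0,0,0,-0.18,-0.6,0,0,0],
)

```text
time: 5.1
tool_pos: [571.1, 146.8, 163.5]
ee_rot: [2.226, 2.217, 0.0]
wrist_force: [-0.2, 0.2, 0.3]
opening: 34.4
finger_force: 0.0
```

Call:
play_rows(
  steps=[0,-0.03,0,0,0,0,0,-0.06,0,0,0,0,0,-0.09,0,0,0,0,0,-0.12,0,0,0,0,0,-0.15,0,0,0,0,0,-0.18,0,0,0,0,0,-0.21,0,0,0,0,0,-0.24,0,0,0,0,0,-0.27,0,0,0,0,0,-0.27,0,0,0,0],
)

```text
time: 6.35
tool_pos: [571.2, 106.6, 164.0]
ee_rot: [2.225, 2.218, 0.001]
wrist_force: [-1.8, 1.6, 4.3]
opening: 34.0
finger_force: 0.2
```

```bash
python3 - <<'E'
from station import robot
import cv2,numpy as np
a=robot.grab_frame("top")["img"][165:255,195:355,::-1];b=robot.grab_frame("scene")["img"][140:275,225:365,::-1]
a=cv2.resize(a,None,fx=5,fy=5,interpolation=cv2.INTER_CUBIC)[:,:400];b=cv2.resize(b,(400,386),interpolation=cv2.INTER_CUBIC)
c=np.zeros((450,800,3),np.uint8);c[:,:400]=a;c[:386,400:]=b
cv2.imwrite("pics/c2.png",np.clip(c*1.6,0,255))
E
```

```text
[ WARN:0@1.497] global loadsave.cpp:1063 imwrite_ Unsupported depth image for selected encoder is fallbacked to CV_8U.
```

View pics/c2.png

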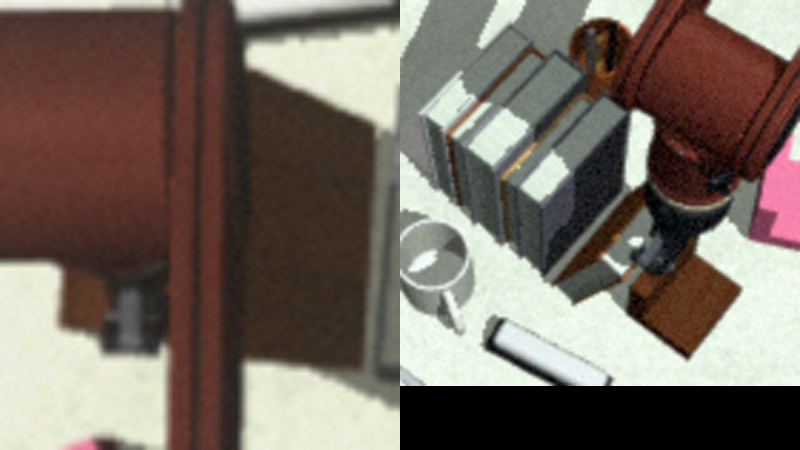

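The picture shows the fingers on the upper edge of the book, which is tipping up. The bookend foot has not moved (crop corner 60,328). I'll keep pushing.

Call:
play_rows(
  steps=[0,-0.03,0,0,0,0,0,-0.06,0,0,0,0,0,-0.09,0,0,0,0,0,-0.12,0,0,0,0,0,-0.15,0,0,0,0,0,-0.18,0,0,0,0,0,-0.21,0,0,0,0,0,-0.24,0,0,0,0,0,-0.27,0,0,0,0,0,-0.27,0,0,0,0],
)

```text
time: 7.7
tool_pos: [572.5, 66.9, 171.1]
ee_rot: [2.222, 2.216, 0.006]
wrist_force: [-18.6, 4.7, 43.5]
opening: 34.3
finger_force: 3.2
```

Call:
play_rows(
  steps=[0,-0.02,0,0,0,0,0,-0.04,0,0,0,0,0,-0.06,0,0,0,0,0,-0.08,0,0,0,0,0,-0.09,0,0,0,0,0,-0.09,0,0,0,0,0,-0.09,0,0,0,0,0,-0.09,0,0,0,0,0,-0.09,0,0,0,0,0,-0.09,0,0,0,0],
)

```text
time: 8.95
tool_pos: [571.0, 52.9, 163.3]
ee_rot: [2.225, 2.218, 0.0]
wrist_force: [-0.3, 1.1, -0.1]
opening: 34.2
finger_force: 0.0
```

```bash
cat > look.py <<'E'
from station import robot
import cv2,numpy as np,sys
a=robot.grab_frame("top")["img"][165:255,195:355,::-1];b=robot.grab_frame("scene")["img"][140:275,225:365,::-1]
a=cv2.resize(a,None,fx=5,fy=5,interpolation=cv2.INTER_CUBIC)[:,:400];b=cv2.resize(b,(400,386),interpolation=cv2.INTER_CUBIC)
c=np.zeros((450,800,3),np.uint8);c[:,:400]=a;c[:386,400:]=b
cv2.imwrite(sys.argv[1],np.clip(c*1.6,0,255).astype(np.uint8))
E
python3 look.py pics/c3.png
```

```text
(no output)
```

View pics/c3.png

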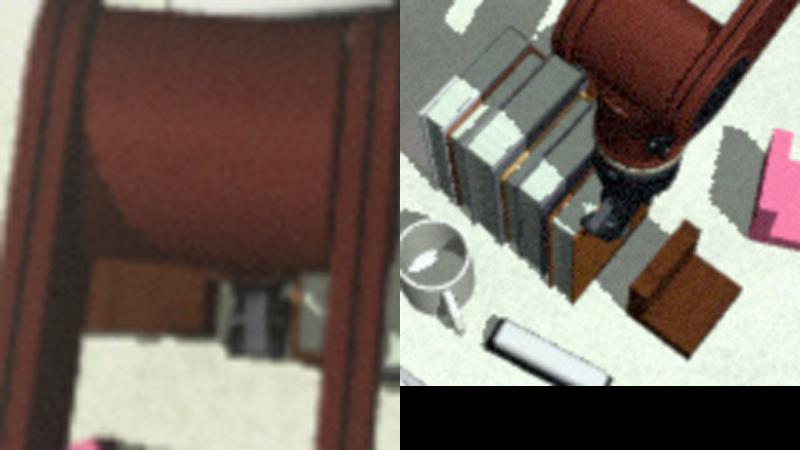

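The picture shows the book standing upright against the row and the bookend still in place. Next I retreat outward, descend behind the foot and push.

Call:
play_rows(
  steps=[0,0.15,0,0,0,0,0,0.4,0,0,0,0,0,0.7,0,0,0,0,0,1,0,0,0,0,0,1,0,0,0,0,0,1,0,0,0,0,0,1,0,0,0,0,0,1,0,0,0,0,0,1,0,0,0,0,0,1,0,0,0,0],
)

```text
time: 10.3
tool_pos: [571.1, 202.4, 163.4]
ee_rot: [2.225, 2.217, 0.0]
wrist_force: [0.1, -0.0, -0.4]
opening: 34.2
finger_force: 0.0
```

Call:
play_rows(
  steps=[0,0.1,0,0,0,0,0,0.1,-0.2,0,0,0,0,0.1,-0.4,0,0,0,0,0.1,-0.6,0,0,0,0,0.1,-0.75,0,0,0,0,0.1,-0.87,0,0,0,0,0.1,-0.87,0,0,0,0,0.1,-0.87,0,0,0,0,0.1,-0.87,0,0,0,0,0.1,-0.87,0,0,0],
)

```text
time: 11.55
tool_pos: [571.7, 218.0, 33.8]
ee_rot: [2.224, 2.217, 0.002]
wrist_force: [0.2, -0.5, -0.2]
opening: 34.2
finger_force: 0.0
```

Call:
play_rows(
  steps=[0,-0.04,0,0,0,0,0,-0.08,0,0,0,0,0,-0.12,0,0,0,0,0,-0.16,0,0,0,0,0,-0.2,0,0,0,0,0,-0.24,0,0,0,0,0,-0.28,0,0,0,0,0,-0.32,0,0,0,0,0,-0.34,0,0,0,0,0,-0.34,0,0,0,0],
)

```text
time: 12.8
tool_pos: [571.0, 166.5, 32.8]
ee_rot: [2.225, 2.218, -0.0]
wrist_force: [-0.9, 1.9, -0.5]
opening: 34.5
finger_force: 0.7
```

```bash
python3 look.py pics/c4.png
```

```text
(no output)
```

View pics/c4.png

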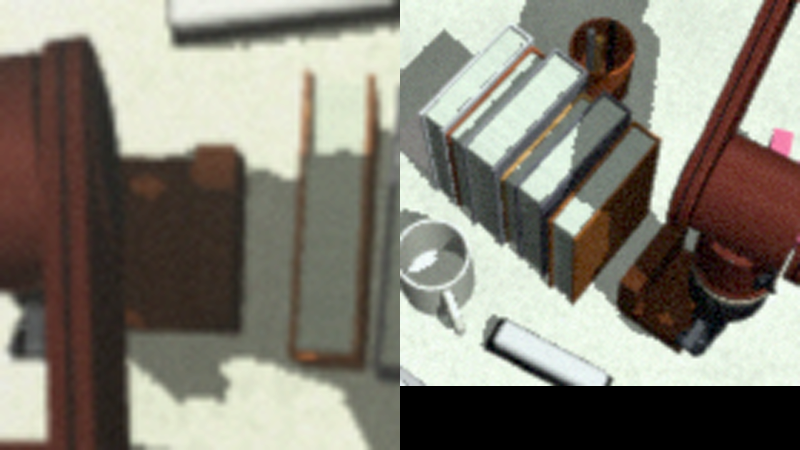

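The picture shows the fingers on the foot, the bookend moved about 12 mm inward and still square, and the book upright.

Call:
play_rows(
  steps=[0,-0.03,0,0,0,0,0,-0.06,0,0,0,0,0,-0.09,0,0,0,0,0,-0.12,0,0,0,0,0,-0.15,0,0,0,0,0,-0.18,0,0,0,0,0,-0.2,0,0,0,0,0,-0.22,0,0,0,0,0,-0.22,0,0,0,0,0,-0.22,0,0,0,0],
)

```text
time: 14.15
tool_pos: [571.0, 133.3, 32.8]
ee_rot: [2.224, 2.218, -0.001]
wrist_force: [1.1, 0.0, -1.3]
opening: 34.4
finger_force: 0.1
```

Call:
play_rows(
  steps=[0,-0.01,0,0,0,0,0,-0.02,0,0,0,0,0,-0.03,0,0,0,0,0,-0.04,0,0,0,0,0,-0.04,0,0,0,0,0,-0.04,0,0,0,0,0,-0.04,0,0,0,0,0,-0.04,0,0,0,0,0,-0.04,0,0,0,0,0,-0.04,0,0,0,0],
)

```text
time: 15.4
tool_pos: [570.8, 128.5, 32.8]
ee_rot: [-2.224, -2.218, -0.001]
wrist_force: [-0.2, 5.4, -0.4]
opening: 34.3
finger_force: 2.8
```

```bash
python3 look.py pics/c5.png
```

```text
(no output)
```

View pics/c5.png

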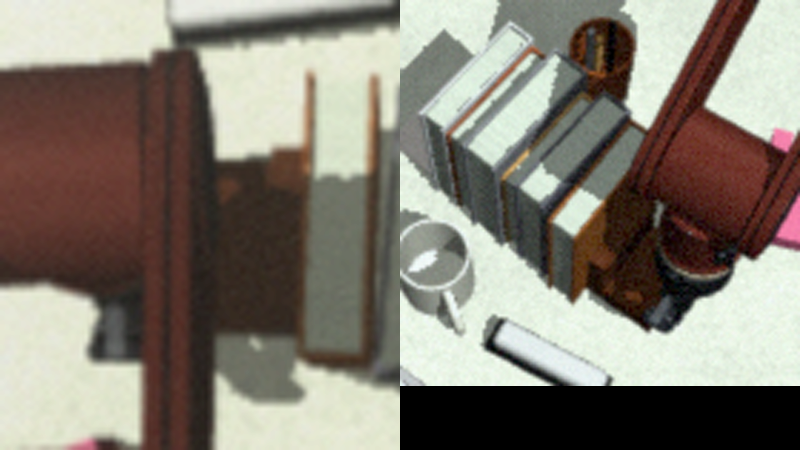

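The picture shows the bookend slab about touching the book and still square. I'll push on in small steps until the force shows it is snug.

Call:
play_rows(
  steps=[0,-0.01,0,0,0,0,0,-0.01,0,0,0,0,0,-0.02,0,0,0,0,0,-0.02,0,0,0,0,0,-0.03,0,0,0,0,0,-0.03,0,0,0,0,0,-0.03,0,0,0,0,0,-0.03,0,0,0,0,0,-0.03,0,0,0,0,0,-0.03,0,0,0,0],
)

```text
time: 16.75
tool_pos: [571.0, 125.3, 32.8]
ee_rot: [-2.224, -2.217, -0.004]
wrist_force: [0.5, 11.5, -0.5]
opening: 34.1
finger_force: 5.6
```

Call:
play_rows(
  steps=[0,-0.01,0,0,0,0,0,-0.01,0,0,0,0,0,-0.02,0,0,0,0,0,-0.02,0,0,0,0,0,-0.02,0,0,0,0,0,-0.02,0,0,0,0,0,-0.02,0,0,0,0,0,-0.02,0,0,0,0,0,-0.02,0,0,0,0,0,-0.02,0,0,0,0],
)

```text
time: 18.0
tool_pos: [571.5, 124.7, 32.9]
ee_rot: [-2.224, -2.215, -0.01]
wrist_force: [3.7, 21.3, -4.1]
opening: 34.2
finger_force: 10.5
```

Call:
play_rows(
  steps=[0,-0.01,0,0,0,0,0,-0.01,0,0,0,0,0,-0.015,0,0,0,0,0,-0.015,0,0,0,0,0,-0.015,0,0,0,0,0,-0.015,0,0,0,0,0,-0.015,0,0,0,0,0,-0.015,0,0,0,0,0,-0.015,0,0,0,0,0,-0.015,0,0,0,0],
)

```text
time: 19.25
tool_pos: [572.0, 124.3, 33.0]
ee_rot: [-2.223, -2.213, -0.015]
wrist_force: [5.1, 28.1, -7.1]
opening: 34.5
finger_force: 14.2
```

Call:
play_rows(
  steps=[0,0.05,0,0,0,0,0,0.15,0,0,0,0,0,0.3,0,0,0,0,0,0.5,0,0,0,0,0,0.75,0.1,0,0,0,0,1,0.3,0,0,0,0,1,0.5,0,0,0,0,1,0.7,0,0,0,0,1,0.9,0,0,0,0,1,0.9,0,0,0],
)

```text
time: 20.5
tool_pos: [573.0, 268.6, 171.2]
ee_rot: [2.223, 2.216, 0.008]
wrist_force: [-0.3, -0.1, -0.8]
opening: 34.5
finger_force: 0.0
```

```bash
python3 look.py pics/c6.png
```

```text
(no output)
```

View pics/c6.png

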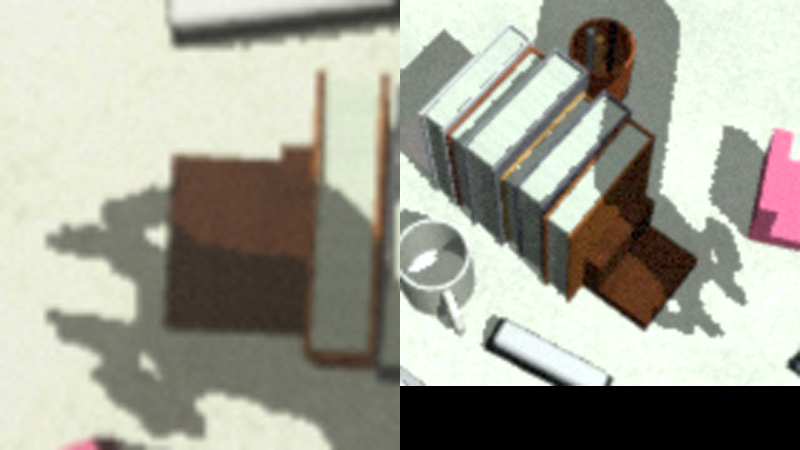

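The picture shows the book upright against the row, the bookend slab flush on it and square, and the gripper clear. The 28 N with no motion confirms it is snug.

```bash
python3 -c "
from station import robot
print(robot.finish_job())"
```

```text
the job is handed in; nothing more can be done
None
```

I tipped the book upright and slid the bookend in until it sat snug against it, then handed the job in at about 20 s; the hand-in gave no verdict, but the last picture shows it upright, snug and clear of the gripper.

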